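Find the hose fitting in the lidded parts boxes

ROBOT

A 7-joint arm with a two-finger parallel gripper is mounted at the origin on the work surface. World frame = base frame: x ahead of the robot, y to its left, z up, the work surface at z = 0. Lengths are in m, angles in rad, forces in N, time in s.
With the tool pointing down it reaches from about 0.4 to 0.875 m from the base axis. Payload 4.4 kg.
Tool frame: the origin (TCP) lies at the very end of the fingers, on their centre line; the grasp point (between the pads) lies 19 mm behind it; z points along the fingers, y is the line along which they close (so a half turn about z gives the same grasp; the last joint's range is limited). The gripper opens to 85 mm and grips with 20 to 120 N. Pads are 22 mm wide; open, the fingers measure 114 mm over their backs; the gripper's body (76 mm by 85 mm) begins 54 mm behind the grasp point. The pads swing forward as they close: fully open they stand 13 mm farther back than shut.
Start: joints at [-1.393, 0.628, 0.038, 1.517, -0.027, 0.996, -0.02], TCP at [0.157, 0.631, 0.231] pointing down, gripper open.
Joint ranges: [-3.06, 3.06], [-0.37, 2.12], [-1.25, 1.32], [0.18, 2.47], [-1.1, 4.24], [0.23, 1.98], [-2.94, 2.94]. Speed limits (rad/s): [2.57, 2.57, 3.14, 3.14, 3.14, 3.14, 3.14].

INTERFACE

Orientations are given as a unit quaternion [x, y, z, w].
In Python, from plant import telemetry, camera, camera_params, workorder gives the robot as it stands. The module is installed in compiled form; this text tells all that it offers.
- The arm moves only by the tool apply_moves, never from a script. Its arguments are lists of equal length, an entry for each row: "fingers": the gripper command: -1 is fully open, 1 is shut, values between are in proportion; "travel": the shift along the world's x, y, z each as a share of 0.05 m, from -1 to 1, a list of three; "dr": the turn, a rotation vector about the world's x, y, z each as a share of 0.1 rad, from -1 to 1, a list of three. In form: {"fingers": [fingers, ...], "travel": [[tx, ty, tz], ...], "dr": [[ax, ay, az], ...]}. A call has 1 to 8 rows; each row shifts and turns the commanded pose from where the row before left it; what a row does not reach is not made up. A row lasts 1/8 s, in which the tool goes at most 62.5 mm and 10.7 degrees, less where a joint would pass 70% of its speed; a pose out of reach is approached as far as the arm can. A call with a number of a shift or a turn outside -1 to 1 is refused whole. A call with a gripper value outside its range is refused whole. The fingers move at their own pace and stop on an object; the grip force is fixed at half the most. Time passes only in rows, so rows that do not move let the fingers close. It gives the time, the measured TCP pose, the force, the opening and the grip force at its end, in the units of the state.
- telemetry.observe(): the state, without advancing time (a new reading comes with each control period).
- camera(name): name is "scene" or "top" or "wrist"; returns (picture, depth): 480x640x3 uint8, red, green, blue; 480x640 float32, m along the optical axis (not along the pixel's ray), 0 where there is no reading.
- camera_params(name): a dict with "fx", "fy", "cx", "cy" (pixels), "distortion" ([k1, k2, p1, p2, k3] as OpenCV has them; the pictures are not rectified), "xyz" and "attitude" of the camera in the world; the wrist camera has in their place "mount" (4x4, takes a point from camera to tool coordinates, whose origin is the TCP and whose axes are the flange's). Camera axes: x right, y up, looking along -z (the intrinsics and any distortion apply to the point x, -y, -z); pixel columns grow to the right and rows downward; lengths in m; the calibration is good to about 2 mm. A picture is of the moment at which its call begins: read the wrist's pose just before it. camera_params takes no time and is no camera call.
- workorder.job_done(): hands the job in; it is judged then, once.
The state is a dict: "time_s": time; "qpos": joint angles; "joint_velocities": joint speeds; "joint_torque": joint torques, N m; "position": TCP position; "ee_rot": TCP orientation; "force": force on the tool from outside, world axes, zero at the start; "moment": the same for the moment, N m; "opening": finger opening in m; "grip_force": force on a finger pad.
Only numpy, scipy, OpenCV 4.12 (cv2) and the standard library are available. Lean on these libraries where they do the work, as an engineer would, in place of code of your own. Each camera call takes 0.05 s, during which the arm holds its last target. There are 200 camera calls.

TASK

One of the two lidded blue parts boxes holds the steel hose fitting (a hexagonal foot with a round stem standing up from it); the other holds only a plain ring collar. Lift the lids off one at a time until you find the fitting, laying each lid you take off flat on the bench, knob up, then take the fitting out and stand it upright on its hexagonal foot in the shallow metal tray. Leave the collar in its box.

Things in the scene. Friction and masses are not known exactly. Their poses are not given: they have to be found in the camera images.
- knob_a (a point): centre (half-way up) of the upright round black knob, 24 mm across, 44 mm high, amid the loose lid (0.1 to 0.2 kg) of the left-hand (+y) box. Lid: blue, 124 x 124 mm plate 5 mm thick, with a 100 x 100 mm lip 5 mm deep below. This point is 22 mm above the plate, 32 mm above the lip's underside: height 91 mm on the box, 32 mm on the bench. z up, x and y along the lid's sides; lid starts centred over its box
- knob_b (a point): centre (half-way up) of the upright round black knob, 24 mm across, 44 mm high, amid the loose lid (0.1 to 0.2 kg) of the right-hand (-y) box. Lid: blue, 124 x 124 mm plate 5 mm thick, with a 100 x 100 mm lip 5 mm deep below. This point is 22 mm above the plate, 32 mm above the lip's underside: height 91 mm on the box, 32 mm on the bench. z up, x and y along the lid's sides; lid starts centred over its box
- fitting_center (a point): centre (half-way up) of the wanted steel fitting, loose, 0.15 to 0.26 kg: hexagonal foot 36 mm across flats, 12 mm high, with a round stem 22 mm across, 38 mm long above; 50 mm high in all; z up the stem. It stands in either box, foot on the box floor, up to 10 mm from the box's middle each way
- collar_center (a point): centre of the unwanted plain steel ring collar, 44 mm outside, 24 mm hole, 22 mm high, loose, lying flat in the other box. Both boxes are alike: blue, open-topped, fixed to the bench, 120 x 120 mm, 64 mm high, walls and floor 4 mm, sides parallel to their lids' at the start
- tray: shallow square aluminium tray fixed to the bench, nearer the robot than the boxes, 110 x 110 mm outside, 16 mm high, walls and floor 4 mm; origin at the centre of its underside, on the bench; z is up, x and y are parallel to its sides

How it is judged:
On the way:
1. the lid is off the box that holds the fitting, the fitting still inside (horizontal distance between each of knob_a, knob_b and fitting_center above 0.08 m and distance of fitting_center from where it was at the start of the episode below 0.05 m), for 0.2 s.
At the end, for the whole second after the job is handed in: Fitting on the tray floor, upright within 10 degrees, centre within 38 mm of the tray's middle along each side; each lid flat on the bench, knob up (within 10 degrees, knob centre below 42 mm), or left on its box (within 15 mm); collar still in its box (within 60 mm of its start) (x of fitting_center in the frame of tray between -0.038 and 0.038 m and y of fitting_center in the frame of tray between -0.038 and 0.038 m and z of fitting_center in the frame of tray between 0.02 and 0.036 m and angle between fitting_center's own z axis and vertical below 0.17 rad and distance of collar_center from where it was at the start of the episode below 0.06 m and height (world z) of collar_center below 0.05 m and (distance of knob_a from where it was at the start of the episode below 0.015 m or (height (world z) of knob_a below 0.042 m and angle between knob_a's own z axis and vertical below 0.17 rad)) and (distance of knob_b from where it was at the start of the episode below 0.015 m or (height (world z) of knob_b below 0.042 m and angle between knob_b's own z axis and vertical below 0.17 rad))); the robot touches nothing.
It fails at once if the collar is taken out of its box (height (world z) of collar_center above 0.075 m).
It also fails if it takes over 67 s, if anything falls off the work surface, if the arm or the gripper's body presses on something with over 40 N, if the wrist force passes 120 N, or if a joint passes its speed limit or range.

## Working session

There is one attempt and no reset: what is moved stays moved. The work goes in short steps, Python scripts to look and compute and a tool call to move; the robot and the scene stay as the last step left them, time stands still between calls to the robot, and variables do not carry over. Pictures are saved under pics/ and viewed, at most 10 in all, crops included, and the job is handed in when it is done.

Besides the shell and the picture viewer there is one more tool, called after "Emit:" as name(argument=value, ...) on one line, values as JSON. apply_moves: Moves the arm, as the interface text tells. Its arguments: {"type":"object","properties":{"fingers":{"type":"array"},"travel":{"type":"array"},"dr":{"type":"array"}},"required":["fingers","travel","dr"]}

```bash
mkdir -p pics; cat > h.py <<'E'
import numpy as np, cv2
from scipy.spatial.transform import Rotation as R
from plant import telemetry, camera, camera_params, workorder
def pose(name,st=None):
    p=camera_params(name)
    K=np.array([[p['fx'],0,p['cx']],[0,p['fy'],p['cy']],[0,0,1.]]);D=np.array(p['distortion'],float)
    if 'mount' in p:
        T=np.eye(4);T[:3,:3]=R.from_quat(st['ee_rot']).as_matrix();T[:3,3]=st['position'];M=T@np.array(p['mount'])
        return K,D,M[:3,:3],M[:3,3]
    a=np.array(p['attitude'])
    Rm=a if a.shape==(3,3) else R.from_quat(a).as_matrix()
    return K,D,Rm,np.array(p['xyz'])
def rays(name,uv,st=None):
    K,D,Rm,t=pose(name,st)
    n=cv2.undistortPoints(np.array(uv,float).reshape(-1,1,2),K,D).reshape(-1,2)
    return t,np.c_[n[:,0],-n[:,1],-np.ones(len(n))]@Rm.T
def onplane(name,uv,z,st=None):
    t,d=rays(name,uv,st);return t+d*((z-t[2])/d[:,2])[:,None]
def cloud(name,depth,st=None):
    v,u=np.mgrid[:480,:640];t,d=rays(name,np.c_[u.ravel(),v.ravel()],st)
    return (t+d*depth.ravel()[:,None]).reshape(480,640,3)
def save(img,f): cv2.imwrite('pics/'+f,img[...,::-1])
E
python3 - <<'E'
from h import *
for n in('scene','top','wrist'):print(n,camera_params(n))
print(telemetry.observe())
for n in('top','scene'):
    i,d=camera(n);save(i,n+'0.png');np.save(n+'0.npy',d);np.save(n+'0i.npy',i)
E
```

```text
scene {'fx': 489.6247437175701, 'fy': 489.6247437175701, 'cx': 318.4419198136714, 'cy': 232.40966451873354, 'distortion': array([-0.10692557,  0.        ,  0.        ,  0.        ,  0.        ]), 'xyz': array([ 1.13179124, -0.04376912,  0.57957951]), 'attitude': array([0.30601695, 0.29089653, 0.6128743 , 0.6679206 ])}
top {'fx': 588.3627790298891, 'fy': 588.3627790298891, 'cx': 311.130697884292, 'cy': 231.6025110649055, 'distortion': array([-0.08427826,  0.        ,  0.        ,  0.        ,  0.        ]), 'xyz': array([ 0.46209673, -0.01363211,  1.14437666]), 'attitude': array([ 0.0315253 , -0.02071873, -0.6978315 ,  0.71526784])}
wrist {'fx': 351.65414311373, 'fy': 351.65414311373, 'cx': 319.7721576855634, 'cy': 238.19268571136013, 'distortion': array([-0.0533234,  0.       ,  0.       ,  0.       ,  0.       ]), 'mount': array([[-4.03692679e-04,  9.49526708e-01,  3.13685939e-01,
         8.03311487e-02],
       [ 9.99999329e-01,  7.23913802e-04, -9.04353830e-04,
         6.16702581e-04],
       [-1.08578970e-03,  3.13685364e-01, -9.49526363e-01,
        -1.42406138e-01],
       [ 0.00000000e+00,  0.00000000e+00,  0.00000000e+00,
         1.00000000e+00]])}
{'time_s': 0.0, 'qpos': array([-1.39281616,  0.62935474,  0.03840665,  1.51837991, -0.02702557,
        0.99628874, -0.01999562]), 'joint_velocities': array([-0.00025608,  0.00135494,  0.00029586, -0.00017492, -0.00026741,
       -0.0009715 ,  0.00093028]), 'joint_torque': array([-1.81081253e-05, -5.63404548e+01,  1.22604623e+00, -1.93447298e+01,
        1.09441139e-02,  1.04181041e-02,  2.06531001e-05]), 'position': array([0.15668502, 0.63018326, 0.23037904]), 'ee_rot': array([ 1.21579117e-01,  9.92581282e-01, -9.49081447e-04, -1.24432405e-04]), 'force': array([ 0.03195566,  0.44097013, -0.53378997]), 'moment': array([ 0.04000845,  0.01685817, -0.01674222]), 'grip_force': 0.0, 'opening': 0.08544892654285022}
```

View pics/top0.png

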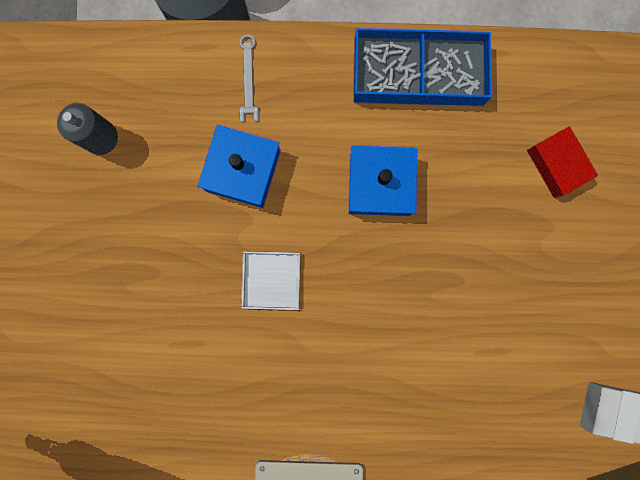

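View pics/scene0.png

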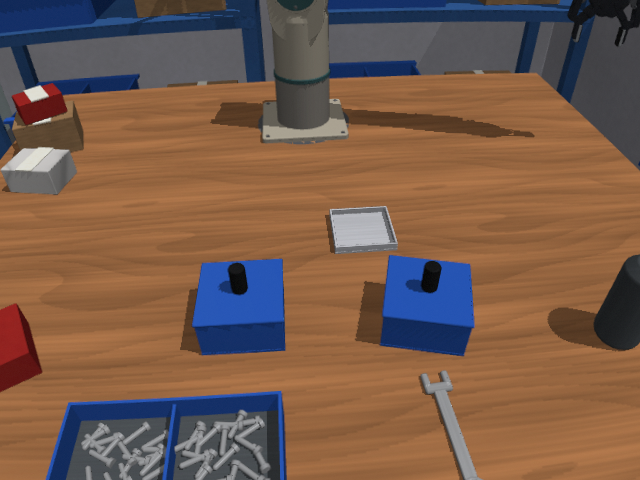

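The top view shows the left lid's knob near (236,161), the right lid's near (385,177) and the tray near (271,281). The other items are distractors.

```bash
python3 - <<'E'
from h import *
i=np.load('top0i.npy');d=np.load('top0.npy');hsv=cv2.cvtColor(i,cv2.COLOR_RGB2HSV)
C=cloud('top',d)
blue=cv2.inRange(hsv,(100,120,80),(125,255,255))
up=((C[...,2]>.055)&(C[...,2]<.085)).astype(np.uint8)*255
for n,(u,v) in {'a':(236,161),'b':(385,177)}.items():
    m=np.zeros_like(blue);cv2.rectangle(m,(u-55,v-55),(u+55,v+55),255,-1)
    c=max(cv2.findContours(blue&m&up,0,2)[0],key=cv2.contourArea)
    P=onplane('top',c,.069)
    r=cv2.minAreaRect((P[:,:2]*1000).astype(np.float32));print(n,'lid',r)
    k=(hsv[...,2]<60)&(m>0)&(C[...,2]>.1);vv,uu=np.nonzero(k)
    print('knob top',onplane('top',[[uu.mean(),vv.mean()]],.113),C[k].mean(0),k.sum(), 'plateZ',np.median(C[(blue&m&up)>0][:,2]))
# tray
m=np.zeros_like(blue);m[235:330,225:320]=255
t=cv2.inRange(hsv,(0,0,100),(179,60,255))&m
c=max(cv2.findContours(t,0,2)[0],key=cv2.contourArea)
print('tray',cv2.minAreaRect((onplane('top',c,.016)[:,:2]*1000).astype(np.float32)),np.median(C[t>0][:,2]))
E
```

```text
a lid ((663.745849609375, 142.57725524902344), (124.01067352294922, 122.94053649902344), 75.02825927734375)
knob top [[0.66215236 0.1408453  0.113     ]] [0.66246735 0.14109116 0.11135447] 110 plateZ 0.06826084953343714
b lid ((642.3154907226562, -126.3615951538086), (122.42932891845703, 123.3236312866211), 89.50215148925781)
knob top [[ 0.64071926 -0.12545061  0.113     ]] [ 0.63680375 -0.12307764  0.13593083] 128 plateZ 0.06844028790260404
tray ((450.3675537109375, 80.58837127685547), (110.7172622680664, 109.6384048461914), 89.9291000366211) 0.0035150094839995205
```

Emit:
apply_moves(fingers=[-1,-1,-1,-1,-1,-1,-1,-1], travel=[[0.4,-0.4,0],[0.8,-0.8,0],[0.8,-0.8,0],[0.8,-0.8,0],[0.8,-0.8,0],[0.8,-0.8,0],[0.8,-0.8,0],[0.8,-0.8,0]], dr=[[0,0,0],[0,0,0],[0,0,0],[0,0,0],[0,0,0],[0,0,0],[0,0,0],[0,0,0]])

```text
time_s: 1.1
position: [0.4578, 0.3293, 0.2311]
ee_rot: [0.122, 0.993, -0.0, -0.0]
force: [1.3, 0.3, 0.7]
opening: 0.0854
grip_force: 0.0
```

Emit:
apply_moves(fingers=[-1,-1,-1,-1,-1,-1,-1,-1], travel=[[0.8,-0.7,-0.2],[0.8,-0.7,-0.2],[0.8,-0.7,-0.2],[0.8,-0.7,-0.2],[0.6,-0.6,-0.2],[0.3,-0.36,-0.2],[0,0,0],[0,0,0]], dr=[[0,0,0],[0,0,0],[0,0,0],[0,0,0],[0,0,0],[0,0,0],[0,0,0],[0,0,0]])

```text
time_s: 2.1
position: [0.6606, 0.1454, 0.1714]
ee_rot: [0.12, 0.993, 0.001, -0.001]
force: [0.3, -0.2, 0.3]
opening: 0.0855
grip_force: 0.0
```

```bash
python3 - <<'E'
from h import *
st=telemetry.observe();i,d=camera('wrist');save(i,'w1.png');print(st['position'],st['qpos'])
C=cloud('wrist',d,st);k=(i.max(2)<60)&(C[...,2]>.1)&(C[...,2]<.12)&(np.hypot(C[...,0]-.663,C[...,1]-.142)<.03)
print(k.sum(),C[k].mean(0),C[k].min(0),C[k].max(0))
E
```

```text
[0.66055619 0.1453814  0.17144245] [-0.27887902  0.72940399  0.03884216  1.49488183 -0.03527772  0.91874851
  1.10090217]
1132 [0.6607246  0.14619191 0.11137753] [0.65151083 0.13493419 0.10007107] [0.6735501  0.15694086 0.11469889]
```

View pics/w1.png

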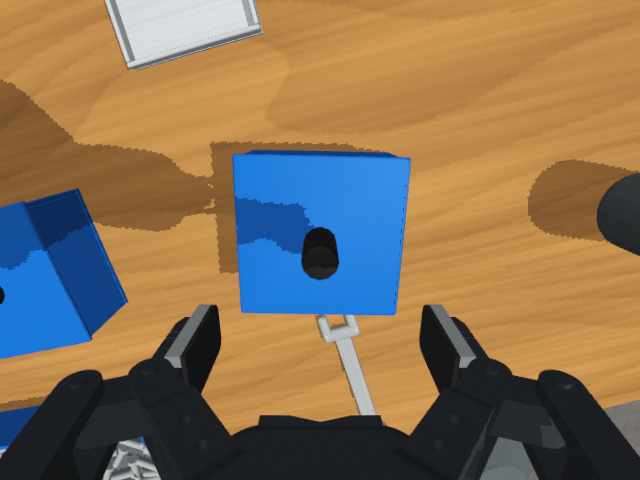

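The wrist view shows the knob at (320,253), centred between the fingers. I'll descend about 93 mm and grip.

Emit:
apply_moves(fingers=[-1,-1,-1,-1,1,1,1,1], travel=[[0,0,-0.6],[0,0,-0.6],[0,0,-0.5],[0,0,-0.16],[0,0,0],[0,0,0],[0,0,0],[0,0,0]], dr=[[0,0,0],[0,0,0],[0,0,0],[0,0,0],[0,0,0],[0,0,0],[0,0,0],[0,0,0]])

```text
time_s: 3.15
position: [0.6627, 0.1431, 0.0796]
ee_rot: [0.122, 0.993, 0.0, 0.001]
force: [0.3, 0.5, 5.1]
opening: 0.0225
grip_force: 58.7
```

Emit:
apply_moves(fingers=[1,1,1,1,1,1,1,1], travel=[[0,0,0.3],[0,0,0.6],[0,0,0.6],[-0.4,0.3,0],[-0.8,0.6,0],[-0.8,0.6,0],[-0.8,0.6,0],[-0.6,0.4,0]], dr=[[0,0,0],[0,0,0],[0,0,0],[0,0,0],[0,0,0],[0,0,0],[0,0,0],[0,0,0]])

```text
time_s: 4.15
position: [0.4898, 0.2695, 0.1541]
ee_rot: [0.121, 0.993, 0.0, -0.0]
force: [0.6, -0.5, -1.7]
opening: 0.0225
grip_force: 58.9
```

```bash
python3 - <<'E'
from h import *
print(telemetry.observe()['position']);i,d=camera('top');np.save('top1.npy',d);np.save('top1i.npy',i);save(cv2.resize(i[80:330,100:450],None,fx=2,fy=2),'t1.png')
E
```

```text
[0.48978294 0.26954371 0.15405504]
```

View pics/t1.png

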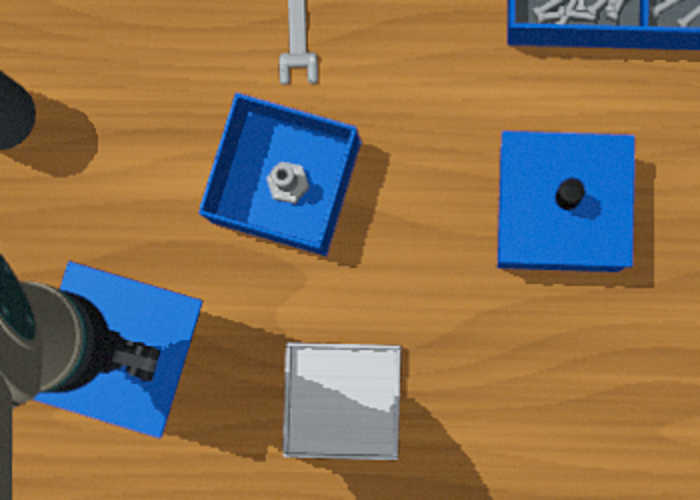

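The fitting is in the left box, at about pixel (243,170) in the top view. I'll lay the lid down.

Emit:
apply_moves(fingers=[1,1,1,1,1,1,1,1], travel=[[-0.2,0.1,0],[-0.2,0.1,-0.5],[0,0,-0.7],[0,0,-0.7],[0,0,-0.5],[0,0,-0.2],[0,0,0],[0,0,0]], dr=[[0,0,0],[0,0,0],[0,0,0],[0,0,0],[0,0,0],[0,0,0],[0,0,0],[0,0,0]])

```text
time_s: 5.2
position: [0.4728, 0.2781, 0.0244]
ee_rot: [0.122, 0.993, 0.001, 0.001]
force: [0.2, 0.5, -1.3]
opening: 0.0224
grip_force: 58.9
```

```bash
python3 - <<'E'
from h import *
i=np.load('top1i.npy');d=np.load('top1.npy');C=cloud('top',d)
m=np.zeros((480,640),bool);m[140:200,215:275]=1
hsv=cv2.cvtColor(i,cv2.COLOR_RGB2HSV)
g=m&(hsv[...,1]<90)
P=C[g];print(g.sum(),P[:,2].min(),P[:,2].max())
foot=cv2.minEnclosingCircle(np.argwhere(g)[:,::-1].astype(np.float32));print(foot)
c=P[(P[:,2]>.045)];print('stem',len(c),c.mean(0),c.min(0),c.max(0))
f=P[(P[:,2]>.01)&(P[:,2]<.022)];print('foot',f.mean(0),f.min(0),f.max(0))
t=g&(C[...,2]>.048);uv=np.argwhere(t)[:,::-1].mean(0);print(uv,onplane('top',[uv],.054))
E
```

```text
344 -0.004815016452147214 1.1443766620786229
((243.5, 167.5), 38.91667556762695)
stem 110 [0.66002365 0.13657466 0.06335133] [ 0.46209673 -0.01363211  0.04525357] [0.71128344 0.14973789 1.14437666]
foot [0.65813978 0.13609425 0.01503968] [0.64241968 0.08371353 0.01003539] [0.68049509 0.15818668 0.02013295]
[241.83333333 166.2254902 ] [[0.6627712  0.13752383 0.054     ]]
```

Emit:
apply_moves(fingers=[1,1,-1,-1,-1,-1,-1,-1], travel=[[0,0,-0.07],[0,0,0],[0,0,0],[0,0,0],[0,0,0.4],[0,0,0.9],[0,0,0.9],[0,0,0.9]], dr=[[0,0,0],[0,0,0],[0,0,0],[0,0,0],[0,0,0],[0,0,0],[0,0,0],[0,0,0]])

```text
time_s: 6.2
position: [0.4715, 0.2776, 0.1762]
ee_rot: [0.122, 0.993, -0.0, -0.0]
force: [0.6, 0.9, -0.3]
opening: 0.0854
grip_force: 0.0
```

Emit:
apply_moves(fingers=[-0.2,-0.2,-0.2,-0.2,-0.2,-0.2,-0.2,-0.2], travel=[[0.4,-0.3,0],[0.8,-0.6,0],[0.8,-0.6,0],[0.8,-0.6,0],[0.7,-0.5,0],[0.3,-0.2,0],[0,0,0],[0,0,0]], dr=[[0,0,0],[0,0,0],[0,0,0],[0,0,0],[0,0,0],[0,0,0],[0,0,0],[0,0,0]])

```text
time_s: 7.2
position: [0.6606, 0.139, 0.1745]
ee_rot: [0.121, 0.993, 0.0, -0.001]
force: [-0.0, 0.8, -0.2]
opening: 0.0513
grip_force: 0.0
```

```bash
python3 - <<'E'
from h import *
st=telemetry.observe();i,d=camera('wrist');save(i,'w2.png');print(st['position'],st['opening'])
C=cloud('wrist',d,st);k=(C[...,2]>.046)&(C[...,2]<.058)&(np.hypot(C[...,0]-.661,C[...,1]-.138)<.03)
print(k.sum(),C[k].mean(0),C[k].min(0),C[k].max(0))
k&=(C[...,2]>.051);uv=np.argwhere(k)[:,::-1].astype(np.float32);c,r=cv2.minEnclosingCircle(uv);print(uv.mean(0),c,r,onplane('wrist',[c],.054,st))
Rm=R.from_quat(st['ee_rot']).as_matrix();print((onplane('wrist',[c],.054,st)[0]-st['position'])@Rm)
E
```

```text
[0.66061425 0.13901838 0.17453512] 0.051306109479892795
609 [0.6595941  0.14245158 0.05331858] [0.64986422 0.13163694 0.04600507] [0.67106883 0.15292198 0.0560547 ]
[322.53778 228.74692] (322.5, 228.5) 13.729630470275879 [[0.65975236 0.1423644  0.054     ]]
[0.00142645 0.00299789 0.12053893]
```

View pics/w2.png

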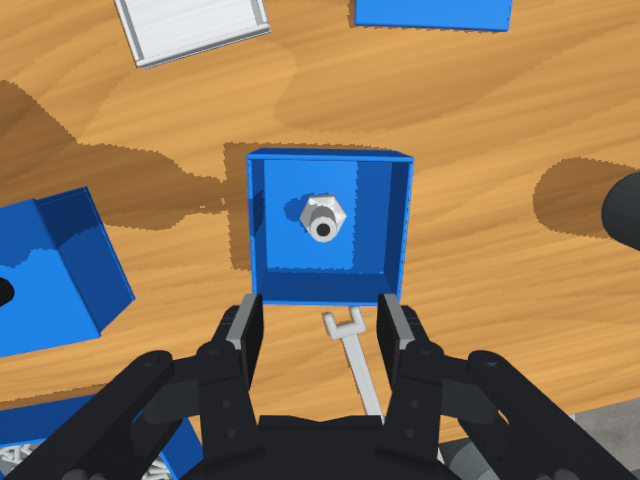

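The fitting stands upright at (322,228), nearly centred between the fingers at about u = 320. The half-closed fingers clear the box walls.

Emit:
apply_moves(fingers=[-0.2,-0.2,-0.2,-0.2,-0.2,-0.2,-0.2,-0.2], travel=[[0,0.03,-0.5],[0,0,-0.7],[0,0,-0.6],[0,0,-0.5],[0,0,-0.4],[0,0,-0.3],[0,0,0],[0,0,0]], dr=[[0,0,0],[0,0,0],[0,0,0],[0,0,0],[0,0,0],[0,0,0],[0,0,0],[0,0,0]])

```text
time_s: 8.25
position: [0.6626, 0.1395, 0.0256]
ee_rot: [0.122, 0.993, 0.0, 0.001]
force: [0.0, -0.6, 0.7]
opening: 0.0509
grip_force: 0.0
```

Emit:
apply_moves(fingers=[1,1,1,1,1], travel=[[0,0,0],[0,0,0],[0,0,0],[0,0,0],[0,0,0]], dr=[[0,0,0],[0,0,0],[0,0,0],[0,0,0],[0,0,0]])

```text
time_s: 8.88
position: [0.6628, 0.1395, 0.0259]
ee_rot: [0.122, 0.993, 0.0, 0.001]
force: [-0.6, -0.7, 6.2]
opening: 0.0205
grip_force: 58.7
```

Emit:
apply_moves(fingers=[1,1,1,1,1,1,1,1], travel=[[0,0,0.3],[0,0,0.6],[0,0,0.6],[0,0,0.5],[-0.5,-0.2,0],[-0.8,-0.2,0],[-0.8,-0.2,0],[-0.8,-0.2,0]], dr=[[0,0,0],[0,0,0],[0,0,0],[0,0,0],[0,0,0],[0,0,0],[0,0,0],[0,0,0]])

```text
time_s: 9.88
position: [0.5154, 0.0989, 0.1253]
ee_rot: [0.122, 0.993, 0.0, 0.0]
force: [-0.3, -0.3, -1.9]
opening: 0.0205
grip_force: 58.8
```

Emit:
apply_moves(fingers=[1,1,1,1,1], travel=[[-0.8,-0.24,0],[-0.5,-0.14,0],[0,0,0],[0,0,0],[0,0,0]], dr=[[0,0,0],[0,0,0],[0,0,0],[0,0,0],[0,0,0]])

```text
time_s: 10.5
position: [0.4532, 0.0807, 0.125]
ee_rot: [0.122, 0.993, 0.0, 0.001]
force: [0.1, -0.4, -1.8]
opening: 0.0202
grip_force: 58.8
```

```bash
python3 - <<'E'
from h import *
print(telemetry.observe()['position']);i,d=camera('scene');save(cv2.resize(i[100:400,150:550],None,fx=2,fy=2),'s2.png')
E
```

```text
[0.45316666 0.08071022 0.12498852]
```

View pics/s2.png

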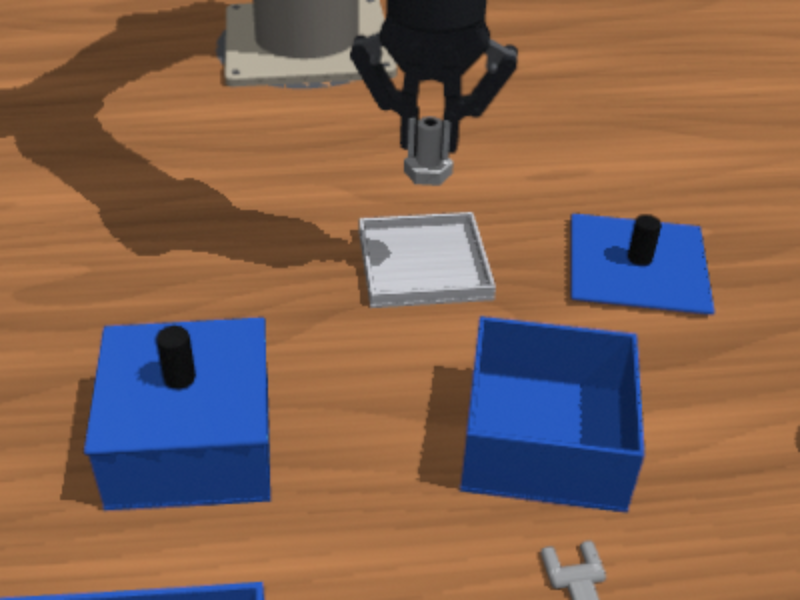

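The fitting is held upright at (428,150), the lid lies flat at (640,262), and the box is empty. Next I'll lower the fitting into the tray.

Emit:
apply_moves(fingers=[1,1,1,1,1,1,1,1], travel=[[-0.04,0,-0.4],[0,0,-0.5],[0,0,-0.5],[0,0,-0.3],[0,0,-0.2],[0,0,-0.06],[0,0,0],[0,0,0]], dr=[[0,0,0],[0,0,0],[0,0,0],[0,0,0],[0,0,0],[0,0,0],[0,0,0],[0,0,0]])

```text
time_s: 11.55
position: [0.4507, 0.0804, 0.0291]
ee_rot: [0.122, 0.993, -0.001, -0.003]
force: [-0.3, -0.2, -0.9]
opening: 0.0201
grip_force: 58.9
```

Emit:
apply_moves(fingers=[1,1,1,1], travel=[[0,0,-0.04],[0,0,-0.02],[0,0,0],[0,0,0]], dr=[[0,0,0],[0,0,0],[0,0,0],[0,0,0]])

```text
time_s: 12.05
position: [0.4504, 0.0804, 0.026]
ee_rot: [0.122, 0.993, -0.001, -0.003]
force: [0.5, -0.3, -0.7]
opening: 0.0201
grip_force: 59.1
```

Emit:
apply_moves(fingers=[-0.2,-0.2,-0.2,-0.2,-0.2,-0.2,-0.2,-0.2], travel=[[0,0,0],[0,0,0],[0,0,0],[0,0,0.2],[0,0,0.6],[0,0,0.8],[0,0,0.8],[0,0,0.6]], dr=[[0,0,0],[0,0,0],[0,0,0],[0,0,0],[0,0,0],[0,0,0],[0,0,0],[0,0,0]])

```text
time_s: 13.05
position: [0.4506, 0.0803, 0.1784]
ee_rot: [0.122, 0.993, -0.001, -0.002]
force: [0.2, -0.3, -0.0]
opening: 0.0511
grip_force: 0.0
```

Emit:
apply_moves(fingers=[-0.2,-0.2,-0.2,-0.2], travel=[[0,0,0.5],[0,0,0],[0,0,0],[0,0,0]], dr=[[0,0,0],[0,0,0],[0,0,0],[0,0,0]])

```text
time_s: 13.55
position: [0.4497, 0.0802, 0.2002]
ee_rot: [0.121, 0.993, -0.001, -0.004]
force: [0.5, 0.6, -0.0]
opening: 0.0517
grip_force: 0.0
```

```bash
python3 - <<'E'
from h import *
st=telemetry.observe();print(st['position'],st['force'],st['opening']);i,d=camera('scene');save(cv2.resize(i[100:400,150:550],None,fx=2,fy=2),'s3.png')
C=cloud('scene',d);k=(np.abs(C[...,0]-.45)<.045)&(np.abs(C[...,1]-.08)<.045)&(C[...,2]>.03)&(C[...,2]<.07)
print(k.sum(),C[k].mean(0),C[k].max(0))
k=(np.abs(C[...,0]-.472)<.02)&(np.abs(C[...,1]-.278)<.02)&(C[...,2]<.08)&(C[...,2]>.03);print('knob top',C[k][:,2].max())
E
```

```text
[0.44966937 0.08017739 0.20019171] [ 0.47843217  0.61164247 -0.02247723] 0.05172212576383915
191 [0.45380765 0.07980774 0.04622991] [0.46138526 0.09178375 0.05595846]
knob top 0.05637831397912951
```

View pics/s3.png

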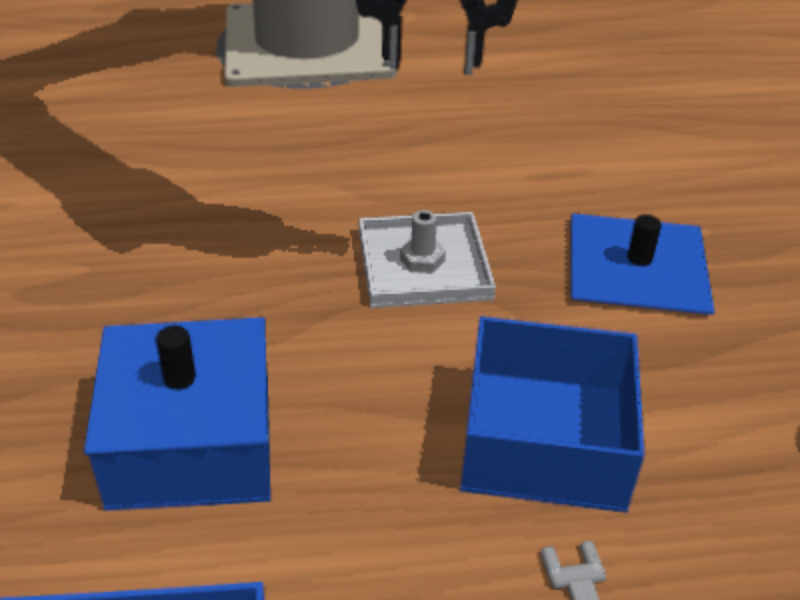

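The fitting stands upright mid-tray at (424,245), lid A lies flat with its knob up, and lid B is untouched. I'll hand the job in.

```bash
python3 -c "
from plant import workorder;print(workorder.job_done())"
```

```text
the job is handed in; nothing more can be done
None
```

The fitting was in the left box and now stands upright in the middle of the tray, with that box's lid flat on the bench, knob up, and the collar's box never opened; I handed the job in at about 13.6 s, and no verdict was returned.

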